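# Read a battery unit's sloping label with a contact scanner

### The job

Pick up the orange contact scanner and set its nose flat and centred on the code label of the battery unit's sloping panel, screen side uphill, with the lower edge of the nose flush against the yellow rib. Press it gently there and hold it steady for two seconds, then lay it gently, screen up, lengthwise and wholly on the blue charging pad and let go. Leave the impact driver, screwdriver, socket and orange plug where they lie.

Things in the scene. Friction and masses are not known exactly. Their poses are not given: they have to be found in the camera images.
- scanner: Orange box-shaped scanner, 0.25 kg, 130 mm long; body 40 mm wide and high, a black 50 x 50 x 12 mm bumper on each end, so its axis lies 25 mm up. Origin: centre of the underside. x: out of the nose (dark glass end), z: up through screen and green button. Starts screen up, nose roughly away from the robot. Grip firmly across the 40 mm, behind the middle, fingertips leaning 5-28 deg to the nose.
- scanner_nose (a point): Centre of the scanner's flat square nose face (50 x 50 mm, hard), 65 mm ahead of the scanner's origin and 25 mm above its underside; axes as scanner.
- panel: Dark steel panel, 120 mm up the slope x 130 mm wide, at 45 degrees, rigidly fixed on a grey unit 125 mm high; white 50 mm label with black bars. Low edge roughly to the robot. Origin: label centre on the surface, 85 mm up. x: up the slope, y: across, z: out of the panel. In reading, scanner x points against this z, scanner z along this x, nose at this origin. 2 to 15 N counts; over 40 N spoils it.
- rib: Yellow straight rib fixed on the panel below the label, 100 mm long across the slope (along y), 8 mm wide, standing 12 mm out of the panel. Same origin and axes as panel; its uphill face lies at x = -25 mm, so that the 50 mm nose resting against it is centred on the label in x.
- pad: Blue flat charging pad fixed on the bench, 170 x 70 mm, 12 mm thick, no rim. Origin: centre of its underside on the bench; x along its length (roughly away from the robot), z up. The scanner is laid along x, nose either way.
- driver: Bystander: green and black cordless impact driver lying on its side, about 165 x 205 x 60 mm, at the left of the bench. Leave it.
- screwdriver: Bystander: screwdriver, 180 mm, lying in front of the battery pack at the far side. Leave it.
- socket: Bystander: steel deep socket, 75 mm long, 26 mm across, lying at the far side. Leave it.
- plug: Bystander: orange service plug, 70 x 50 x 50 mm, at the right of the bench. Leave it.

How it is judged (in metres and radians):
On the way:
1. the scanner, held in the fingers, is pressed lightly with its nose flat on the label, centred, screen side uphill, its lower edge against the rib, and kept still for 1.5 s (x of scanner_nose in the frame of panel between -0.004 and 0.003 m and y of scanner_nose in the frame of panel between -0.008 and 0.008 m and z of scanner_nose in the frame of panel between -0.003 and 0.003 m and angle between the x axis of scanner and the z axis of panel, either way round below 0.1 rad and angle between the z axis of scanner and the x axis of panel, either way round below 0.12 rad and contact force between scanner and panel between 1.5 and 18 N and contact force between the fingers and scanner above 2 N and linear speed of scanner below 0.02 m/s and angular speed of scanner below 0.15 rad/s and x of scanner in the frame of panel below -0.015 m), for 1.5 s.
At the end, for the whole second after the job is handed in: The scanner lies still and released on the charging pad, screen up (within 0.1 rad), resting on the pad's top, along the pad within 0.2 rad (nose either way), centred within 25 mm lengthwise and 14 mm across (x of scanner in the frame of pad between -0.025 and 0.025 m and y of scanner in the frame of pad between -0.014 and 0.014 m and z of scanner in the frame of pad between 0.008 and 0.016 m and angle between scanner's own z axis and vertical below 0.1 rad and angle between the x axis of scanner and the x axis of pad, either way round below 0.2 rad and linear speed of scanner below 0.01 m/s and angular speed of scanner below 0.05 rad/s and contact force between the fingers and scanner below 0.1 N); the robot touches nothing.
It fails at once if the scanner is pressed on the panel with more than 40 N (contact force between scanner and panel above 40 N).
It fails at once if the scanner is dropped or pushed on the pad with more than 80 N (contact force between scanner and pad above 80 N).
It fails at once if a bystander (driver, screwdriver, socket or plug) is moved by more than 25 mm (distance of any of driver, screwdriver, socket, plug from where it was at the start of the episode above 0.025 m).
It also fails if it takes over 69 s, if anything falls off the work surface, if the arm or the gripper's body presses on something with over 40 N, if the wrist force passes 120 N, or if a joint passes its speed limit or range.

### The arm

A 6-joint arm with a two-finger parallel gripper is mounted at the origin on the work surface. World frame = base frame: x ahead of the robot, y to its left, z up, the work surface at z = 0. Lengths are in m, angles in degrees, forces in N, time in s.
With the tool pointing down it reaches from about 0.4 to 0.825 m from the base axis. Payload 7 kg.
Tool frame: the origin (TCP) lies at the centre of the arm's flange, where the gripper is bolted on; the fingertips stand 178 mm ahead of it and the grasp point (between the pads) lies 159 mm ahead of it; z points along the fingers, y is the line along which they close (so a half turn about z gives the same grasp; the last joint's range is limited). The gripper opens to 88 mm and grips with 3 to 60 N. Pads are 19 mm wide; open, the fingers measure 130 mm over their backs; the gripper's body (78 mm by 193 mm) begins 47 mm behind the grasp point.
Start: joints at [88.7, 20.546, 0.682, 0, -70.136, -16.507], TCP at [0.206, 0.643, 0.405] pointing down, gripper open.
Joint ranges: [-176.03, 176.03], [-82.01, 121.73], [-58.28, 71.71], [-173.87, 95.51], [-174.79, -0.11], [-173.66, 173.66]. Speed limits (degrees/s): [136.94, 136.94, 172.46, 180, 180, 180].

### API

Orientations are given as [roll, pitch, yaw] about the fixed x, y, z axes, in that order (R = Rz(yaw) Ry(pitch) Rx(roll)).
In Python, from plant import telemetry, snapshot, workorder, nets gives the robot as it stands.
- The arm moves only by the shell command python3 -m creep 'ROWS'. ROWS is JSON, a list that holds one entry, the list of rows, each a list of 5 numbers: the shift along the tool's x, y, z normalised to -1 to 1, where 1 is 0.2 m, then the turn about the tool's z normalised to -1 to 1, where 1 is pi/2 rad, then the opening, from 0 (shut) to 1 (fully open). In form: [[[x, y, z, spin, hand], ...]]. A call has 1 to 8 rows; each row shifts and turns the commanded pose from where the row before left it, along the tool's axes as they then stand; what a row does not reach is not made up. A row lasts 1/12 s, in which the tool goes at most 41.7 mm and 7.16 degrees, less where a joint would pass 70% of its speed; a pose out of reach is approached as far as the arm can. A call with a number of a shift or a turn outside -1 to 1 is refused whole. A call with a gripper value outside its range is refused whole. The fingers move at their own pace and stop on an object; the grip force is fixed at half the most. Time passes only in rows, so rows that do not move let the fingers close. It gives the time, the measured TCP pose, the force, the opening and the grip force at its end, in the units of the state.
- telemetry.get_obs(): the state, without advancing time (a new reading comes with each control period).
- snapshot(name): name is "side" or "top" or "wrist"; returns a dict with "frame" (480x640x3 uint8, red, green, blue), "fx", "fy", "cx", "cy" (pixels), "rvec" (rotation vector, rad) and "tvec" (3), from world to camera coordinates, as OpenCV has them; the wrist camera has in their place "mount" (4x4, takes a point from camera to tool coordinates, whose origin is the TCP and whose axes are the flange's). Camera axes: x right, y down, z forward; pixel columns grow to the right and rows downward; lengths in m; the calibration is good to about 2 mm. A picture is of the moment at which its call begins: read the wrist's pose just before it. There is no depth.
- workorder.close_job(): hands the job in; it is judged then, once.
Trained networks look in a picture, given as the dict that the camera call returned (one of the last four; its "shot" number tells which), for a name from the list of things; names that differ only in an ending like _2 or _b are one class to them, and where a whole thing is asked for, a point or a joint stands for the part that bears it (a point fixed in the world has none). Each returns a list of dicts, best first, with "confidence" (0 to 1); they miss things now and then, are a little off and sometimes report something else, mostly with a low value. They report only what shows in the picture. A call takes as long as a camera call.
- nets.find_in(picture, query): "uv" ([column, row] in pixels, amid what is visible of it).
- nets.masks_of(picture, query): "region" (480x640 bool, what is visible of it) and "uv" ([column, row] in pixels, amid what is visible of it).
- nets.landmark_of(picture, query): "uv" ([column, row] in pixels: a listed point, or the origin of a listed thing).
The state is a dict: "clock": time; "joint_pos": joint angles; "qvel": joint speeds; "tau": joint torques, N m; "tool_pos": TCP position; "orientation": TCP orientation; "force": force on the tool from outside, world axes, zero at the start; "moment": the same for the moment, N m; "opening": finger opening in m; "gripper_force": force on a finger pad.
Only numpy, scipy, OpenCV 4.12 (cv2) and the standard library are available. Lean on these libraries where they do the work, as an engineer would, in place of code of your own. Each camera call takes 0.05 s, during which the arm holds its last target. There are 200 camera calls.

## Working session

There is one attempt and no reset: what is moved stays moved. The work goes in short steps, Python scripts to look and compute and a shell command to move; the robot and the scene stay as the last step left them, time stands still between calls to the robot, and variables do not carry over. Pictures are saved under pics/ and viewed, at most 10 in all, crops included, and the job is handed in when it is done.

```bash
ls; mkdir -p pics; cat > h.py <<'E'
import numpy as np, cv2
from scipy.spatial.transform import Rotation as R
from plant import telemetry, snapshot, workorder, nets
def tcp():
    o=telemetry.get_obs(); T=np.eye(4)
    T[:3,:3]=R.from_euler('xyz',o['orientation'],degrees=True).as_matrix(); T[:3,3]=o['tool_pos']; return T
def cam(n):
    T=tcp(); p=snapshot(n)
    if n=='wrist': W=T@np.array(p['mount'])
    else:
        W=np.eye(4); Rm=cv2.Rodrigues(np.array(p['rvec'],float))[0]; W[:3,:3]=Rm.T; W[:3,3]=-Rm.T@np.ravel(p['tvec'])
    return p,W   # W: camera->world
def ray(p,W,uv):
    d=W[:3,:3]@np.array([(uv[0]-p['cx'])/p['fx'],(uv[1]-p['cy'])/p['fy'],1]); return W[:3,3],d/np.linalg.norm(d)
def atz(p,W,uv,z):
    c,d=ray(p,W,uv); return c+d*(z-c[2])/d[2]
def tri(rs):
    A=sum(np.eye(3)-np.outer(d,d) for c,d in rs); b=sum((np.eye(3)-np.outer(d,d))@c for c,d in rs); return np.linalg.solve(A,b)
def proj(p,W,X):
    q=np.linalg.inv(W)@np.append(X,1); return np.array([p['fx']*q[0]/q[2]+p['cx'],p['fy']*q[1]/q[2]+p['cy']])
def save(p,n): cv2.imwrite(f'pics/{n}.png',p['frame'][:,:,::-1])
E
python3 - <<'E'
from h import *
np.set_printoptions(precision=4,suppress=True)
print(telemetry.get_obs())
H={'scanner':.0,'scanner_nose':.025,'panel':.085,'rib':.085,'pad':0,'plug':0,'driver':0}
ims=[]
P={}
for n in ['side','top','wrist']:
    p,W=cam(n); P[n]=(p,W); save(p,n); ims.append(p['frame']); print(n,W[:3,3],W[:3,2])
for q in H:
    rs=[]
    for n in P:
        p,W=P[n]; r=nets.landmark_of(p,q)
        for k in r[:2]: print(q,n,np.array(k['uv']),round(k['confidence'],2),atz(p,W,k['uv'],H[q]))
        if r and r[0]['confidence']>.4: rs.append(ray(p,W,r[0]['uv']))
    if len(rs)>1: print('  tri',q,tri(rs))
cv2.imwrite('pics/a.png',np.vstack([np.hstack([cv2.resize(i,(400,300)) for i in ims[:2]]),np.hstack([cv2.resize(ims[2],(400,300)),np.zeros((300,400,3),np.uint8)])])[:,:,::-1])
E
```

```text
pics
{'clock': 0.0, 'joint_pos': array([ 88.6997,  20.5893,   0.6334,  -0.0194, -70.1361, -16.5056]), 'qvel': array([ 0.0598,  0.0497, -0.0422,  0.0438, -0.0224,  0.0005]), 'tau': array([ -0.0005, -58.2722,  29.3047,   6.9972,   0.0067,  -0.0002]), 'tool_pos': array([0.2064, 0.6425, 0.4037]), 'orientation': array([179.9067,  -0.0087, -17.8126]), 'force': array([-0.8463, -0.0017,  0.1802]), 'moment': array([ 0.0051, -0.0067, -0.014 ]), 'gripper_force': 0.0, 'opening': 0.08756457989296913}
side [ 0.3135 -0.7899  0.8731] [ 0.2934  0.6608 -0.6908]
top [ 0.5846 -0.0176  1.2869] [ 0.0584  0.0253 -0.998 ]
wrist [0.284  0.6172 0.3832] [-0.2864  0.0917 -0.9537]
scanner side [322.3 347.7] 0.98 [ 0.5453 -0.2752  0.    ]
scanner top [446.2 296. ] 0.88 [ 0.5346 -0.2847  0.    ]
  tri scanner [ 0.5383 -0.2828  0.0148]
scanner_nose side [348.4 332.1] 0.97 [ 0.6063 -0.2752  0.025 ]
scanner_nose top [444.7 296.4] 0.15 [ 0.5347 -0.276   0.025 ]
panel side [297.6 229.3] 0.87 [0.5977 0.0119 0.085 ]
panel top [317.1 265.3] 0.72 [0.6058 0.0179 0.085 ]
  tri panel [0.6033 0.0191 0.0771]
rib side [296.4 229.7] 0.48 [0.5945 0.0117 0.085 ]
rib top [319.9 267.1] 0.57 [0.6018 0.0117 0.085 ]
  tri rib [0.5985 0.0128 0.0828]
pad side [259.8 190.8] 0.64 [ 0.5828  0.3    -0.    ]
pad top [203.6 276.9] 0.74 [0.5797 0.2923 0.    ]
  tri pad [0.58   0.2903 0.0079]
plug side [404. 420.] 0.92 [ 0.6286 -0.4835  0.    ]
plug side [297.2 232.4] 0.65 [0.623  0.0872 0.    ]
plug top [533.4 255.7] 0.95 [ 0.6297 -0.4909  0.    ]
  tri plug [ 0.6276 -0.487   0.0081]
driver side [248.7 158.4] 0.81 [0.5999 0.4769 0.    ]
driver top [124.7 273. ] 0.87 [0.589  0.4832 0.    ]
driver top [533.1 256.3] 0.48 [ 0.6283 -0.4902  0.    ]
  tri driver [ 0.5948  0.4817 -0.0015]
```

View pics/a.png

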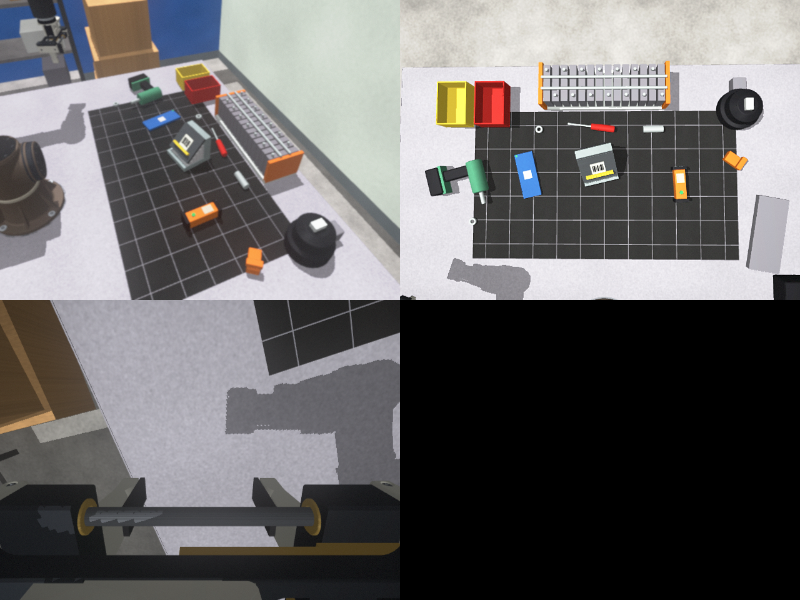

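```bash
cat > m.py <<'E'
from h import *
np.set_printoptions(precision=4,suppress=True)
for n in ['top','side']:
    p,W=cam(n)
    for q,z in [('scanner',.04),('scanner',.02),('rib',.072),('pad',.012)]:
        r=nets.masks_of(p,q)
        if not r: print(n,q,'none'); continue
        m=r[0]['region'].astype(np.uint8); c=max(cv2.findContours(m,0,cv2.CHAIN_APPROX_NONE)[0],key=cv2.contourArea)
        X=np.array([atz(p,W,u[0],z)[:2] for u in c])*1000
        rect=cv2.minAreaRect(X.astype(np.float32)); b=cv2.boxPoints(rect)
        e=max([b[1]-b[0],b[2]-b[1]],key=np.linalg.norm)
        print(n,q,z,round(r[0]['confidence'],2),'c',np.array(rect[0]),'size',np.array(rect[1]),'az',np.degrees(np.arctan2(e[1],e[0])),'area px',m.sum())
    f=p['frame']; cv2.imwrite(f'pics/crop_{n}.png',cv2.resize(f[190:330,160:480] if n=='top' else f[150:400,180:440],None,fx=2.4,fy=2.4,interpolation=2)[:,:,::-1])
E
python3 m.py
python3 -m creep '[[[0,-0.15,0,0,1],[0,-0.2,0,0,1],[0,-0.2,0,0,1],[0,-0.2,0,0,1],[0,-0.2,0,0,1],[0,-0.2,0,0,1],[0,-0.2,0,0,1],[0,-0.2,0,0,1]]]'
python3 -c "
from h import *
print(telemetry.get_obs())"
```

```text
top scanner 0.04 0.16 c [ 743.6688 -185.51  ] size [76.1387 27.9623] az 89.563286 area px 353
top scanner 0.02 0.16 c [ 746.2203 -188.2036] size [77.3599 28.4107] az 89.56313 area px 353
top rib 0.072 0.73 c [574.1854  13.767 ] size [13.0579 98.1394] az -75.98891 area px 243
top pad 0.012 0.85 c [574.074  287.4181] size [169.9433  72.2054] az 13.3957815 area px 2101
side scanner 0.04 0.9 c [ 540.0821 -288.9859] size [142.622   76.0398] az 3.4544604 area px 1719
side scanner 0.02 0.9 c [ 545.5206 -276.9607] size [146.0458  77.8652] az 3.4544616 area px 1719
side rib 0.072 0.64 c [723.2465 -48.0252] size [97.537  22.1768] az 80.967514 area px 205
side pad 0.012 0.94 c [573.1508 282.7928] size [172.923   83.9831] az 13.067541 area px 977
clock: 2.37
tool_pos: [0.2967, 0.9241, 0.4044]
orientation: [180.0, -0.0, -17.8]
force: [-0.1, 2.3, -0.3]
opening: 0.0878
gripper_force: 0.0
{'clock': 2.3667, 'joint_pos': array([ 8.35995139e+01,  5.48293797e+01,  6.21372788e+01,  1.75576501e-03,
       -9.73522338e+01, -1.14209186e+01]), 'qvel': array([-3.37987799e+00,  5.90381228e+01,  1.21414823e+02, -5.09154136e-03,
       -6.24764386e+01,  3.32593608e+00]), 'tau': array([-7.13563543e-01, -1.06703961e+02,  2.33407509e+01,  7.36117601e+00,
        1.54001579e+00, -6.26411824e-02]), 'tool_pos': array([0.29667577, 0.92413835, 0.404365  ]), 'orientation': array([ 1.79956888e+02, -1.04859631e-02, -1.78216247e+01]), 'force': array([-0.14339934,  2.29591703, -0.28668967]), 'moment': array([ 0.37984234, -0.01308599,  0.02617517]), 'gripper_force': 0.0, 'opening': 0.08776751036775333}
```

View pics/crop_top.png

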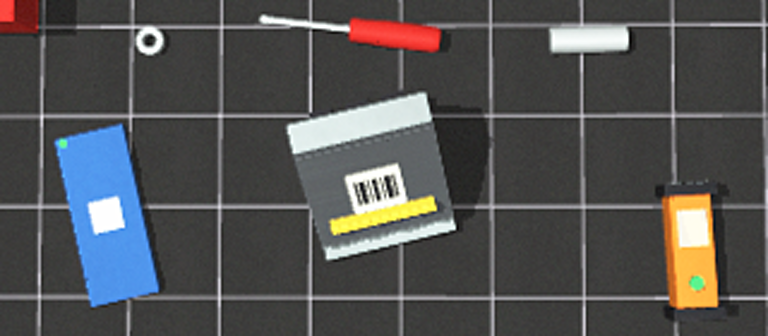

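```bash
python3 -m creep '[[[0,-0.1,0,0,1],[0,-0.1,0,0,1],[0,-0.1,0,0,1],[0,-0.1,0,0,1]]]'
python3 -c "
from h import *
print(telemetry.get_obs()['joint_pos'])"
```

```text
clock: 2.7
tool_pos: [0.306, 0.9565, 0.3892]
orientation: [-177.6, -0.3, -17.8]
force: [0.4, 0.1, 1.8]
opening: 0.0876
gripper_force: 0.0
[ 83.41609565  60.41667781  71.70785565   0.73825698 -99.0131661
 -11.09981644]
```

```bash
python3 -m creep '[[[0,-0.2,0,0,1],[0,-0.2,0,0,1]]]';python3 -m creep '[[[0,0.2,0,0,1],[0,0.2,0,0,1]]]'
python3 -c "
from h import *
print(telemetry.get_obs()['joint_pos'])"
```

```text
clock: 2.87
tool_pos: [0.3106, 0.9732, 0.3788]
orientation: [-174.1, -0.5, -17.8]
force: [-0.2, 0.4, -0.1]
opening: 0.0874
gripper_force: 0.0
clock: 3.03
tool_pos: [0.2957, 0.9325, 0.3653]
orientation: [-174.6, -0.5, -17.8]
force: [-1.3, 1.6, 1.0]
opening: 0.0876
gripper_force: 0.0
[ 84.04878826  52.36303835  51.45535164   1.65065498 -83.8943101
 -11.95835367]
```

```bash
cat > d.py <<'E'
import sys
from h import *
np.set_printoptions(precision=4,suppress=True)
# usage: d.py x y z  -> rows total (normalised) for TCP to target ; prints state and lean
T=tcp(); o=telemetry.get_obs(); t=T[:3,2]
print('joints',o['joint_pos'].round(1),'pos',T[:3,3],'rpy',o['orientation'],'clk',o['clock'])
print('lean',np.degrees(np.arccos(-t[2])),'az',np.degrees(np.arctan2(t[1],t[0])),'x az',np.degrees(np.arctan2(T[1,0],T[0,0])),'grasp',T[:3,3]+.159*t)
if len(sys.argv)>3: print('shift total',T[:3,:3].T@(np.array(list(map(float,sys.argv[1:4])))-T[:3,3])/.2)
E
python3 -m creep '[[[0,0,-0.2,-0.079,1],[0,0,-0.2,-0.079,1],[0,0,-0.2,-0.078,1]]]'; python3 d.py 0.78 -0.147 0.45
```

```text
clock: 3.28
tool_pos: [0.2907, 0.9178, 0.4959]
orientation: [-175.0, -2.6, 3.7]
force: [-0.3, 2.5, 5.2]
opening: 0.0874
gripper_force: 0.0
joints [  84.3   52.8   68.6    1.8 -100.4    9.9] pos [0.2907 0.9178 0.4959] rpy [-174.9888   -2.6297    3.6707] clk 3.2833
lean 5.657698972447368 az 66.05066066560352 x az 3.6707135062687684 grasp [0.297  0.9321 0.3376]
shift total [ 2.088   5.477  -0.1535]
```

```bash
R='x'; 
python3 -m creep '[[[0.072,0.189,-0.005,0,1],[0.072,0.189,-0.005,0,1],[0.072,0.189,-0.005,0,1],[0.072,0.189,-0.005,0,1],[0.072,0.189,-0.005,0,1],[0.072,0.189,-0.005,0,1],[0.072,0.189,-0.005,0,1],[0.072,0.189,-0.005,0,1]]]' >/dev/null
python3 -m creep '[[[0.072,0.189,-0.005,0,1],[0.072,0.189,-0.005,0,1],[0.072,0.189,-0.005,0,1],[0.072,0.189,-0.005,0,1],[0.072,0.189,-0.005,0,1],[0.072,0.189,-0.005,0,1],[0.072,0.189,-0.005,0,1],[0.072,0.189,-0.005,0,1]]]' >/dev/null
python3 -m creep '[[[0.072,0.189,-0.005,0,1],[0.072,0.189,-0.005,0,1],[0.072,0.189,-0.005,0,1],[0.072,0.189,-0.005,0,1],[0.072,0.189,-0.005,0,1],[0.072,0.189,-0.005,0,1],[0.072,0.189,-0.005,0,1],[0.072,0.189,-0.005,0,1]]]' >/dev/null
python3 -m creep '[[[0.072,0.189,-0.005,0,1],[0.072,0.189,-0.005,0,1],[0.072,0.189,-0.005,0,1],[0.072,0.189,-0.005,0,1],[0.072,0.189,-0.005,0,1]]]'; python3 d.py 0.95 -0.18 0.45
```

```text
clock: 5.7
tool_pos: [0.7712, -0.1414, 0.4505]
orientation: [-175.1, -3.1, 3.3]
force: [0.8, 1.6, -0.7]
opening: 0.0876
gripper_force: 0.0
joints [  2.4  29.5  22.5  -5.  -80.   91.8] pos [ 0.7712 -0.1414  0.4505] rpy [-175.1378   -3.0824    3.3469] clk 5.7
lean 5.754962533046891 az 61.049108261314274 x az 3.3469171277734087 grasp [ 0.7789 -0.1274  0.2923]
shift total [0.88   0.2484 0.0288]
```

```bash

python3 -m creep '[[[0.15,0.04,-0.13,0,1],[0.15,0.04,-0.13,0,1],[0.15,0.04,-0.13,0,1],[0.15,0.04,-0.13,0,1],[0.15,0.04,-0.13,0,1],[0.15,0.04,-0.13,0,1]]]'; python3 d.py;python3 -m creep '[[[0.2,0.05,0,0,1],[0.2,0.05,0,0,1],[0.2,0.05,0,0,1],[0.2,0.05,0,0,1]]]'; python3 d.py
```

```text
clock: 6.2
tool_pos: [0.8962, -0.1777, 0.5647]
orientation: [-175.7, -3.8, 3.1]
force: [1.3, 0.6, -0.2]
opening: 0.0875
gripper_force: 0.0
joints [  -0.1   48.6   71.7   -4.8 -109.4   91.7] pos [ 0.8962 -0.1777  0.5647] rpy [-175.724    -3.8493    3.1078] clk 6.2
lean 5.750987895801104 az 51.188454727124125 x az 3.1077836956284743 grasp [ 0.9062 -0.1653  0.4065]
clock: 6.53
tool_pos: [0.9442, -0.1826, 0.5296]
orientation: [-177.7, -10.5, 2.8]
force: [-0.6, 0.4, 0.1]
opening: 0.0875
gripper_force: 0.0
joints [ -0.1  51.4  71.7  -2.9 -99.9  92.3] pos [ 0.9442 -0.1826  0.5296] rpy [-177.7077  -10.5423    2.834 ] clk 6.5333
lean 10.785847769824253 az 15.175270614147061 x az 2.8340311292992424 grasp [ 0.9729 -0.1748  0.3734]
```

```bash
python3 -m creep '[[[0.2,0.05,0,0,1],[0.2,0.05,0,0,1],[0.2,0.05,0,0,1],[0.2,0.05,0,0,1]]]'>/dev/null; python3 d.py
```

```text
joints [  0.   53.7  71.7  -1.  -91.3  92.5] pos [ 0.9842 -0.1877  0.5045] rpy [-179.8159  -16.8106    2.7048] clk 6.8667
lean 16.811626993823708 az 3.3413028015211896 x az 2.704838705795674 grasp [ 1.0302 -0.185   0.3523]
```

```bash
python3 -m creep '[[[0.2,0,0,0,1],[0.2,0,0,0,1],[0.2,0,0,0,1]]]'>/dev/null; python3 d.py 0.46 -0.29 0.36
```

```text
joints [  1.8  54.7  71.7   1.  -85.5  90.8] pos [ 1.012  -0.1641  0.4993] rpy [178.6891 -21.4607   2.7291] clk 7.1167
lean 21.49885916021846 az -0.8498493788016347 x az 2.7291008152523952 grasp [ 1.0702 -0.165   0.3514]
shift total [-2.8483  0.5055 -0.3597]
```

```bash
python3 -m creep '[[[-0.19,0.034,-0.024,0,1],[-0.19,0.034,-0.024,0,1],[-0.19,0.034,-0.024,0,1],[-0.19,0.034,-0.024,0,1],[-0.19,0.034,-0.024,0,1],[-0.19,0.034,-0.024,0,1],[-0.19,0.034,-0.024,0,1],[-0.19,0.034,-0.024,0,1]]]'>/dev/null; python3 -m creep '[[[-0.19,0.034,-0.024,0,1],[-0.19,0.034,-0.024,0,1],[-0.19,0.034,-0.024,0,1],[-0.19,0.034,-0.024,0,1],[-0.19,0.034,-0.024,0,1],[-0.19,0.034,-0.024,0,1],[-0.19,0.034,-0.024,0,1],[0,0,0,0,1],[0,0,0,0,1]]]'>/dev/null; python3 -m creep '[[[-0.19,0.034,-0.024,0,1],[-0.19,0.034,-0.024,0,1],[-0.19,0.034,-0.024,0,1],[-0.19,0.034,-0.024,0,1],[-0.19,0.034,-0.024,0,1],[-0.19,0.034,-0.024,0,1],[-0.19,0.034,-0.024,0,1],[0,0,0,0,1]]]'>/dev/null; python3 d.py; python3 - <<'E'
from h import *
np.set_printoptions(precision=4,suppress=True)
p,W=cam('wrist'); save(p,'w1')
for q,z in [('scanner',0),('scanner_nose',.025)]:
    for k in nets.landmark_of(p,q)[:2]: print(q,k['uv'],k['confidence'],atz(p,W,k['uv'],z))
for k in nets.masks_of(p,'scanner')[:1]:
    m=k['region']; print(k['confidence'],m.sum())
E
```

```text
joints [-12.4   6.1 -22.5  -6.4 -40.5 108.9] pos [ 0.4824 -0.2862  0.3701] rpy [178.6942 -21.3862   2.6476] clk 8.45
lean 21.424172199534187 az -0.929179299812535 x az 2.6476164024404576 grasp [ 0.5405 -0.2871  0.2221]
scanner [307.1, 287.5] 0.87 [ 0.5402 -0.2793  0.    ]
scanner_nose [306.1, 224.5] 0.76 [ 0.6072 -0.2759  0.025 ]
0.86 4629invalid input at $[0]: expected 1 to 8 rows
```

View pics/w1.png

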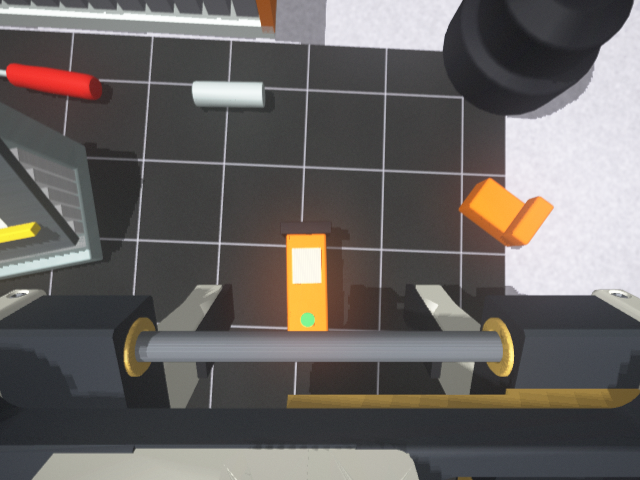

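```bash
python3 - <<'E'
from h import *
np.set_printoptions(precision=4,suppress=True)
p,W=cam('wrist'); f=p['frame'].astype(int)
org=(f[:,:,0]>180)&(f[:,:,2]<110)&(f[:,:,1]<190)
L=[];Rr=[]
for v in range(238,326,4):
    u=np.where(org[v,260:360])[0]+260
    L.append(atz(p,W,(u[0]-.5,v),.045)[:2]); Rr.append(atz(p,W,(u[-1]+.5,v),.045)[:2])
for E in (np.array(L),np.array(Rr)):
    k=np.polyfit(E[:,0],E[:,1],1); print('az',np.degrees(np.arctan(k[0])),'y at .54',np.polyval(k,.54),E[0],E[-1])
for v in range(214,240,2): print(v,f[v,305],end=' ')
for v in (221,223,225): print(atz(p,W,(306,v),.05))
E
```

```text
Traceback (most recent call last):
IndexError: index 0 is out of bounds for axis 0 with size 0
```

```bash
python3 - <<'E'
from h import *
np.set_printoptions(precision=4,suppress=True)
p,W=cam('wrist'); f=p['frame'].astype(int)
org=(f[:,:,0]-f[:,:,2]>90)
L=[];Rr=[]
for v in range(240,312,4):
    u=np.where(org[v,260:360])[0]+260
    if len(u)<2: continue
    L.append(atz(p,W,(u[0]-.5,v),.045)[:2]); Rr.append(atz(p,W,(u[-1]+.5,v),.045)[:2])
for E in (np.array(L),np.array(Rr)):
    k=np.polyfit(E[:,0],E[:,1],1); print('az',np.degrees(np.arctan(k[0])),'y at .54',np.polyval(k,.54),E[0],E[-1])
for v in range(214,240,2): print(v,f[v,305],end=' ')
for v in (221,223,225): print(atz(p,W,(306,v),.05))
E
```

```text
az -4.1307742024052505 y at .54 -0.25775040324640425 [ 0.5958 -0.2827] [ 0.5288 -0.2603]
az 4.03464314682424 y at .54 -0.29902073061644496 [ 0.5963 -0.2935] [ 0.5303 -0.3   ]
214 [76 66 62] 216 [79 70 65] 218 [82 71 66] 220 [82 70 67] 222 [82 71 67] 224 [84 72 67] 226 [84 72 64] 228 [80 65 62] 230 [85 71 69] 232 [88 73 72] 234 [88 73 71] 236 [91 77 74] 238 [93 77 76] [ 0.6137 -0.2756  0.05  ]
[ 0.6118 -0.2757  0.05  ]
[ 0.6098 -0.2758  0.05  ]
```

```bash
python3 d.py;  python3 - <<'E'
from h import *
np.set_printoptions(precision=4,suppress=True)
p,W=cam('wrist'); f=p['frame'].astype(int)
m=nets.masks_of(p,'scanner')[0]['region']; vs=np.where(m.any(1))[0]; print(vs[0],vs[-1])
for q,z in [('scanner',0),('scanner_nose',.025)]:
    for k in nets.landmark_of(p,q)[:1]: print(q,k['uv'],k['confidence'],atz(p,W,k['uv'],z))
org=(f[:,:,0]-f[:,:,2]>90); 
L=[];Rr=[]
ov=[v for v in range(180,340) if org[v,240:360].sum()>30]; print('orange rows',ov[0],ov[-1])
for v in ov[2:-3]:
    u=np.where(org[v,240:360])[0]+240
    L.append(atz(p,W,(u[0]-.5,v),.045)[:2]); Rr.append(atz(p,W,(u[-1]+.5,v),.045)[:2])
for E in (np.array(L),np.array(Rr)):
    k=np.polyfit(E[:,0],E[:,1],1); print('az',np.degrees(np.arctan(k[0])),'y at .54',np.polyval(k,.54),E[0],E[-1])
print('orange front',atz(p,W,(306,ov[0]),.045),'mask front',atz(p,W,(306,vs[0]),.05))
E
```

```text
joints [-12.1   6.7 -22.   -6.3 -40.6 108.7] pos [ 0.4888 -0.2855  0.369 ] rpy [178.6698 -21.24     2.8131] clk 8.75
lean 21.27972349868937 az -0.8542135915810736 x az 2.8131112792982997 grasp [ 0.5465 -0.2864  0.2208]
228 363
scanner [306.0, 293.0] 0.88 [ 0.5396 -0.2777 -0.    ]
scanner_nose [306.2, 232.0] 0.7 [ 0.6046 -0.2755  0.025 ]
orange rows 240 320
az 3.6198876060421257 y at .54 -0.2593555658749056 [ 0.5921 -0.2561] [ 0.5198 -0.2604]
az 3.1732320384957964 y at .54 -0.29914067335300415 [ 0.5938 -0.2962] [ 0.5212 -0.3   ]
orange front [ 0.5949 -0.2761  0.045 ] mask front [ 0.6062 -0.2756  0.05  ]
```

```bash
python3 d.py 0.437 -0.278 0.269 | tail -1;  python3 d.py 0.4733 -0.2788 0.1762|tail -1
```

```text
shift total [-0.413  -0.0576  0.3654]
shift total [-0.4104 -0.0557  0.8637]
```

```bash
python3 -m creep '[[[-0.137,-0.019,0.12,0,1],[-0.137,-0.019,0.12,0,1],[-0.137,-0.019,0.12,0,1],[0,0,0,0,1],[0,0,0,0,1]]]' >/dev/null;  python3 d.py 0.4733 -0.2788 0.1762
```

```text
joints [-12.9   9.3 -33.3  -9.5 -27.3 113. ] pos [ 0.4356 -0.278   0.2684] rpy [178.8256 -20.7945   2.7093] clk 9.3667
lean 20.82615093799949 az -0.5953730153644925 x az 2.7093348409238334 grasp [ 0.4921 -0.2786  0.1198]
shift total [0.0124 0.0025 0.498 ]
```

```bash
python3 -m creep '[[[0.0015,0,0.08,0,1],[0.0015,0,0.08,0,1],[0.0015,0,0.08,0,1],[0.0015,0,0.08,0,1],[0.0015,0,0.08,0,1],[0.0015,0,0.08,0,1],[0.0015,0,0.018,0,1],[0,0,0,0,1]]]';  python3 d.py 0.4733 -0.2788 0.1762; python3 - <<'E'
from h import *
p,W=cam('wrist'); q,W2=cam('side'); cv2.imwrite('pics/g.png',np.vstack([p['frame'][200:440],q['frame'][240:440]])[:,:,::-1])
E
```

```text
clock: 10.03
tool_pos: [0.4754, -0.2787, 0.1777]
orientation: [178.8, -21.0, 2.8]
force: [-0.8, -0.8, 0.4]
opening: 0.0879
gripper_force: 0.0
joints [-12.2  20.5 -32.3 -14.2 -17.  117.7] pos [ 0.4754 -0.2787  0.1777] rpy [178.7527 -21.0013   2.7775] clk 10.0333
lean 21.036628388165322 az -0.6990998927938188 x az 2.777527811075206 grasp [ 0.5325 -0.2794  0.0293]
shift total [-0.0125 -0.0001  0.0034]
```

View pics/g.png

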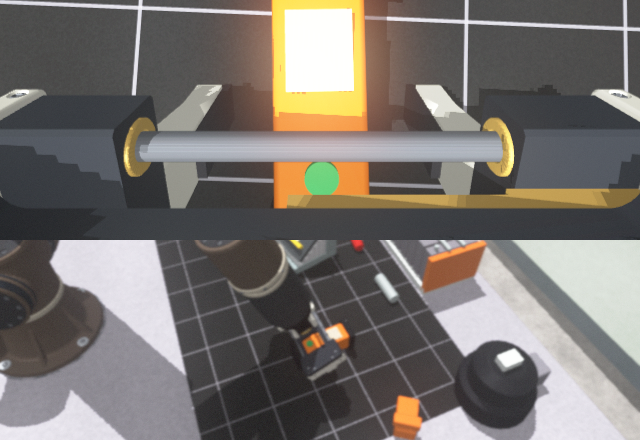

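```bash
python3 -m creep '[[[0,0,0,0,0],[0,0,0,0,0],[0,0,0,0,0],[0,0,0,0,0],[0,0,0,0,0],[0,0,0,0,0],[0,0,0,0,0],[0,0,0,0,0]]]';python3 -m creep '[[[0,0,-0.05,0,0],[0,0,-0.1,0,0],[0,0,-0.2,0,0],[0,0,-0.2,0,0],[0,0,-0.2,0,0],[0,0,-0.2,0,0],[0,0,-0.2,0,0],[0,0,0,0,0]]]'; python3 d.py .42 .05 .45
```

```text
clock: 10.8
tool_pos: [0.474, -0.2786, 0.178]
orientation: [178.7, -21.0, 2.7]
force: [-3.0, 2.8, 8.1]
opening: 0.04
gripper_force: 30.1
clock: 11.47
tool_pos: [0.39, -0.2781, 0.401]
orientation: [178.4, -21.6, 2.9]
force: [1.2, -1.0, -2.0]
opening: 0.0401
gripper_force: 29.7
joints [-14.2  -3.7 -28.2  -6.7 -44.5 110.6] pos [ 0.39   -0.2781  0.401 ] rpy [178.4055 -21.6182   2.8732] clk 11.4667
lean 21.674135346572303 az -1.4475986393206064 x az 2.873202237210528 grasp [ 0.4487 -0.2796  0.2533]
shift total [ 0.306  -1.6263 -0.1875]
```

```bash
python3 -m creep '[[[0.034,-0.18,-0.021,0,0],[0.034,-0.18,-0.021,0,0],[0.034,-0.18,-0.021,0,0],[0.034,-0.18,-0.021,0,0],[0.034,-0.18,-0.021,0,0],[0.034,-0.18,-0.021,0,0],[0.034,-0.18,-0.021,0,0],[0.034,-0.18,-0.021,0,0]]]' >/dev/null; python3 d.py .3 .035 .45;python3 -m creep '[[[0.034,-0.18,-0.021,0,0],[-0.19,-0.01,-0.08,0,0],[-0.19,-0.01,-0.08,0,0],[-0.19,-0.01,-0.08,0,0]]]'; python3 d.py .2 .024 .45
```

```text
joints [ 34.6 -14.1 -40.6  16.5 -47.3  48.4] pos [0.4171 0.0138 0.4381] rpy [178.7713 -21.0767   2.6986] clk 12.1333
lean 21.110902757508377 az -0.714547225887658 x az 2.698622024531778 grasp [0.4744 0.0131 0.2897]
shift total [-0.5198 -0.1279 -0.267 ]
clock: 12.47
tool_pos: [0.307, 0.0501, 0.4458]
orientation: [178.5, -20.8, 2.7]
force: [-3.0, 1.4, -0.7]
opening: 0.04
gripper_force: 30.0
joints [ 60.4 -29.7 -49.   20.8 -62.2  23.6] pos [0.307  0.0501 0.4458] rpy [178.5361 -20.836    2.6508] clk 12.4667
lean 20.885103192465593 az -1.4586799236504888 x az 2.6507799409042954 grasp [0.3637 0.0486 0.2972]
shift total [-0.4977  0.1108 -0.2093]
```

```bash
python3 d.py .4 -.14 .32|tail -1;  python3 -m creep '[[[0.02,0.19,0,0,0],[0.02,0.19,0,0,0],[0.02,0.19,0,0,0],[0.02,0.19,0,0,0],[0.02,0.19,0,0,0]]]' >/dev/null; python3 d.py .38 -.14 .32
```

```text
shift total [0.1692 0.9516 0.7618]
joints [ 20.1 -24.2 -40.7   8.9 -54.   68.7] pos [ 0.3305 -0.1073  0.4569] rpy [178.8077 -20.89     3.047 ] clk 12.8833
lean 20.92244113590065 az -0.29353180930612344 x az 3.0470035907806485 grasp [ 0.3873 -0.1076  0.3084]
shift total [-0.0215  0.1614  0.7281]
```

```bash
python3 -m creep '[[[0,0.04,0.18,0,0],[0,0.04,0.18,0,0],[0,0.04,0.18,0,0],[0,0.04,0.18,0,0],[-0.14,-0.01,-0.05,0,0]]]' >/dev/null; python3 d.py;  python3 -m creep '[[[-0.14,-0.01,-0.05,0,0],[-0.14,-0.01,-0.05,0,0],[-0.14,-0.01,-0.05,0,0]]]'; python3 d.py
```

```text
joints [ 10.8  -9.1 -51.9   8.5 -28.9  74.9] pos [ 0.3598 -0.1388  0.3092] rpy [178.4947 -18.864    2.7624] clk 13.3
lean 18.921807679095206 az -1.8840466485974279 x az 2.762439055435091 grasp [ 0.4114 -0.1405  0.1588]
clock: 13.55
tool_pos: [0.268, -0.1415, 0.3243]
orientation: [179.2, -20.3, 2.7]
force: [-1.3, 0.1, -2.1]
opening: 0.04
gripper_force: 30.0
joints [ 15.4 -24.2 -58.3   8.7 -36.6  71. ] pos [ 0.268  -0.1415  0.3243] rpy [179.1718 -20.2688   2.6802] clk 13.55
lean 20.28504336119325 az 0.29068204310176404 x az 2.6802357916749435 grasp [ 0.3231 -0.1412  0.1752]
```

```bash
python3 -m creep '[[[-0.14,-0.01,-0.05,0,0],[-0.14,-0.01,-0.05,0,0],[-0.14,-0.01,-0.05,0,0]]]'; python3 d.py
```

```text
clock: 13.8
tool_pos: [0.1877, -0.1595, 0.3379]
orientation: [-179.4, -19.6, 2.8]
force: [0.5, -0.6, -1.4]
opening: 0.0395
gripper_force: 30.0
joints [ 15.4 -37.5 -58.3   4.7 -50.1  75.1] pos [ 0.1877 -0.1595  0.3379] rpy [-179.3598  -19.5764    2.7664] clk 13.8
lean 19.5864181644898 az 4.67654680386268 x az 2.7663825342407975 grasp [ 0.2409 -0.1552  0.1881]
```

```bash
python3 d.py .36 -.139 .32|tail -1;  python3 -m creep '[[[0.165,-0.02,0.07,0,0],[0.165,-0.02,0.07,0,0],[0.165,-0.02,0.07,0,0],[0.165,-0.02,0.07,0,0],[0.165,-0.02,0.07,0,0],[0,0,0,0,0]]]' >/dev/null; python3 d.py .303 -.139 .238
```

```text
shift total [ 0.7852 -0.0566  0.375 ]
joints [ 11.3  -9.6 -47.8   4.3 -32.3  78.4] pos [ 0.3723 -0.1289  0.3283] rpy [-179.4674  -19.68      2.8606] clk 14.3
lean 19.686871127745043 az 4.44164002506351 x az 2.8605646940707103 grasp [ 0.4258 -0.1248  0.1786]
shift total [-0.4805  0.0359  0.3074]
```

```bash
python3 -m creep '[[[-0.168,0.012,0.108,0,0],[-0.168,0.012,0.108,0,0],[-0.168,0.012,0.108,0,0],[-0.168,0.012,0.108,0,0]]]' ; python3 d.py
```

```text
clock: 14.63
tool_pos: [0.2846, -0.1639, 0.2123]
orientation: [-177.3, -19.3, 2.9]
force: [-0.8, -1.0, -5.2]
opening: 0.0401
gripper_force: 30.0
joints [  3.4  -2.9 -58.2  -9.4 -15.6  98.6] pos [ 0.2846 -0.1639  0.2123] rpy [-177.3446  -19.3287    2.9319] clk 14.6333
lean 19.503344157571448 az 10.908263449761783 x az 2.9318906041279287 grasp [ 0.3368 -0.1539  0.0624]
```

```bash
python3 d.py .30 -.15 .29|tail -1; python3 -m creep '[[[0.02,-0.02,-0.14,0,0],[0.02,-0.02,-0.14,0,0],[0.02,-0.02,-0.14,0,0],[0,0,0,0,0]]]' ; python3 d.py .21 -.16 .21; 
```

```text
shift total [ 0.2044 -0.0813 -0.3367]
clock: 14.97
tool_pos: [0.268, -0.1569, 0.2993]
orientation: [-177.4, -19.4, 2.8]
force: [1.0, 0.4, -1.2]
opening: 0.0397
gripper_force: 30.0
joints [  6.7 -18.  -54.7  -2.4 -33.9  88.3] pos [ 0.268  -0.1569  0.2993] rpy [-177.4029  -19.3611    2.8332] clk 14.9667
lean 19.527929673610746 az 10.62421213875527 x az 2.833199366208677 grasp [ 0.3202 -0.1471  0.1494]
shift total [-0.4219  0.0159  0.3246]
```

```bash
python3 -m creep '[[[-0.19,0,0.075,0,0],[-0.19,0,0.075,0,0],[-0.19,0,0.075,0,0]]]' >/dev/null; python3 d.py; python3 -m creep '[[[-0.19,0,0.075,0,0],[-0.19,0,0.075,0,0]]]' >/dev/null; python3 d.py;  
```

```text
joints [ -6.4 -13.6 -58.3 -15.9 -28.2 113.2] pos [ 0.1935 -0.1814  0.2318] rpy [-175.5839  -19.0125    3.0664] clk 15.2167
lean 19.50018163942913 az 16.402729907092006 x az 3.066420719461002 grasp [ 0.2444 -0.1664  0.0819]
joints [-17.9  -7.7 -58.3 -26.4 -25.9 134.2] pos [ 0.1512 -0.1887  0.1943] rpy [-175.1429  -18.8528    2.9863] clk 15.3833
lean 19.44632367490373 az 17.71985500631753 x az 2.9863003546910365 grasp [ 0.2017 -0.1726  0.0444]
```

```bash
python3 -m creep '[[[0.15,0.05,-0.13,0,0],[0.15,0.05,-0.13,0,0],[0.15,0.1,-0.1,0,0],[0.15,0.1,-0.1,0,0],[0.15,0.1,-0.1,0,0],[0.15,0.1,-0.1,0,0]]]' >/dev/null; python3 d.py
python3 -m creep '[[[0,0,-0.05,0.079,0],[0,0,-0.05,0.079,0],[0,0,-0.05,0.079,0],[0,0,-0.05,0.079,0],[0,0,-0.05,0.079,0],[0,0,-0.05,0.079,0],[0,0,-0.05,0.079,0],[0,0,-0.05,0.079,0]]]' >/dev/null
python3 -m creep '[[[0,0,-0.05,0.079,0],[0,0,-0.05,0.079,0],[0,0,-0.05,0.079,0],[0,0,-0.05,0.079,0],[0,0,-0.05,0.079,0],[0,0,-0.05,0.079,0],[0,0,-0.05,0.079,0],[0,0,-0.05,0.079,0]]]'; python3 d.py -0.1 -0.5 .65
```

```text
joints [-25.9  -5.8 -29.7 -16.7 -53.  128.2] pos [ 0.2891 -0.2939  0.3704] rpy [-175.1032  -18.7264    2.9011] clk 15.8833
lean 19.33376873071712 az 17.842651140979843 x az 2.901079550195556 grasp [ 0.3392 -0.2777  0.2203]
clock: 17.22
tool_pos: [0.2378, -0.3089, 0.52]
orientation: [-164.6, 11.8, -108.8]
force: [0.3, -0.2, -1.8]
opening: 0.0398
gripper_force: 30.0
joints [-32.3 -13.1 -16.3 -15.3 -74.7  14.4] pos [ 0.2378 -0.3089  0.52  ] rpy [-164.6339   11.8467 -108.7789] clk 17.2167
lean 19.315022119195007 az 17.982409359473387 x az -108.77894148883371 grasp [ 0.2879 -0.2926  0.37  ]
shift total [ 1.2843  0.9982 -1.2423]
```

```bash
python3 -m creep '[[[0.117,0.091,-0.113,0,0],[0.117,0.091,-0.113,0,0],[0.117,0.091,-0.113,0,0],[0.117,0.091,-0.113,0,0],[0.117,0.091,-0.113,0,0],[0.117,0.091,-0.113,0,0],[0.117,0.091,-0.113,0,0],[0.117,0.091,-0.113,0,0]]]' >/dev/null
python3 -m creep '[[[0.117,0.091,-0.113,0,0],[0.117,0.091,-0.113,0,0],[0.117,0.091,-0.113,0,0]]]'; python3 d.py -0.48 -0.25 .7; python3 - <<'E'
from h import *
p,W=cam('wrist'); save(p,'back'); print(W[:3,3],W[:3,2],W[:3,0])
E
```

```text
clock: 18.13
tool_pos: [-0.1008, -0.5024, 0.6502]
orientation: [-164.5, 11.8, -108.5]
force: [0.7, -0.8, -1.2]
opening: 0.04
gripper_force: 30.0
joints [ -88.1    4.9   17.7  -19.5 -107.4   62.9] pos [-0.1008 -0.5024  0.6502] rpy [-164.5379   11.7507 -108.4531] clk 18.1333
lean 19.333304387082677 az 17.909016037099615 x az -108.45311469976035 grasp [-0.0507 -0.4862  0.5002]
shift total [-0.6353  2.0858 -0.7037]
[-0.12040761 -0.5767752   0.61403808] [ 0.3949979   0.37763464 -0.8374776 ] [-0.89658137  0.35721594 -0.26179881]
```

View pics/back.png

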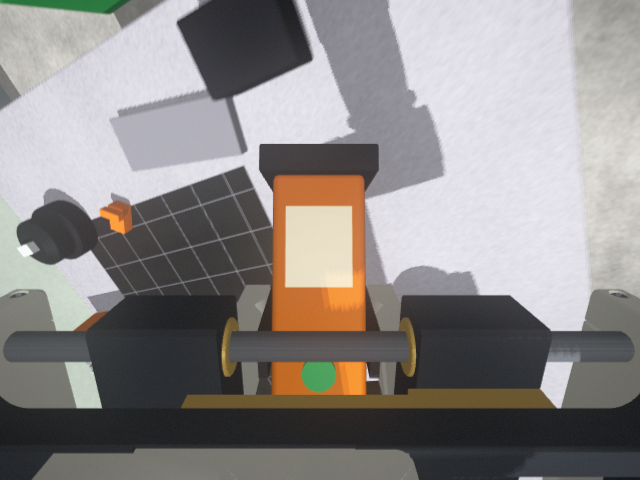

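```bash
python3 d.py -0.55 -0.16 .7|tail -1; python3 -m creep '[[[-0.053,0.174,-0.059,0,0],[-0.053,0.174,-0.059,0,0],[-0.053,0.174,-0.059,0,0],[-0.053,0.174,-0.059,0,0],[-0.053,0.174,-0.059,0,0],[-0.053,0.174,-0.059,0,0],[-0.053,0.174,-0.059,0,0],[-0.053,0.174,-0.059,0,0]]]' >/dev/null
python3 -m creep '[[[-0.053,0.174,-0.059,0,0],[-0.053,0.174,-0.059,0,0],[-0.053,0.174,-0.059,0,0],[-0.053,0.174,-0.059,0,0]]]'>/dev/null; python3 d.py -1 -0.28 .7
```

```text
shift total [-0.9544  2.5536 -0.7524]
joints [-135.5   11.7   28.5  -10.3 -123.8  111. ] pos [-0.4798 -0.2485  0.7006] rpy [-164.5435   11.7195 -108.4271] clk 19.1833
lean 19.310475803133823 az 17.87366677492486 x az -108.42705506655635 grasp [-0.4297 -0.2323  0.5505]
shift total [ 0.9521  2.2786 -0.8319]
```

```bash
python3 -m creep '[[[0.073,0.182,-0.066,0,0],[0.073,0.182,-0.066,0,0],[0.073,0.182,-0.066,0,0],[0.073,0.182,-0.066,0,0],[0.073,0.182,-0.066,0,0],[0.073,0.182,-0.066,0,0],[0.073,0.182,-0.066,0,0],[0.073,0.182,-0.066,0,0]]]' >/dev/null
python3 d.py -1.2 -0.35 .7; python3 -m creep '[[[0.073,0.182,-0.066,0,0],[0.073,0.182,-0.066,0,0],[0.073,0.182,-0.066,0,0],[0.073,0.182,-0.066,0,0]]]'>/dev/null; python3 d.py -1.4 -0.4 .7
```

```text
joints [-148.6   43.1   71.4   -5.  -135.3  125.7] pos [-0.749  -0.2471  0.653 ] rpy [-166.4101   11.0116 -108.6421] clk 19.85
lean 17.425593069639973 az 19.671669542044743 x az -108.64205962331282 grasp [-0.7041 -0.231   0.5013]
shift total [ 1.1415  1.8087 -0.9119]
joints [-151.5   46.9   71.6   -1.2 -127.2  131.1] pos [-0.8096 -0.2245  0.6047] rpy [-170.8825    8.7137 -109.1028] clk 20.1833
lean 12.586279124881417 az 24.24664507281609 x az -109.10281163355087 grasp [-0.778  -0.2103  0.4495]
shift total [ 1.7022  2.3529 -1.1302]
```

```bash
python3 -m creep '[[[0.107,0.148,-0.09,0,0],[0.107,0.148,-0.09,0,0],[0.107,0.148,-0.09,0,0],[0.107,0.148,-0.09,0,0],[0.107,0.148,-0.09,0,0],[0.107,0.148,-0.09,0,0],[0.107,0.148,-0.09,0,0],[0.107,0.148,-0.09,0,0]]]' >/dev/null
python3 d.py -1.4 -0.4 .7; python3 -c "
from h import *
t=tcp()[:3,2];print(t)"
```

```text
joints [-150.8   49.6   71.6    3.6 -113.5  132.8] pos [-0.8657 -0.2507  0.5737] rpy [ 178.5462    3.4043 -109.4368] clk 20.85
lean 3.701382220366744 az 93.70551398484105 x az -109.43682216323697 grasp [-0.8663 -0.2405  0.4151]
shift total [ 1.5526  2.2887 -0.6669]
[-0.00417217  0.06442142 -0.99791406]
```

```bash
python3 -m creep '[[[0.19,0.06,-0.02,0,0],[0.19,0.06,-0.02,0,0],[0.19,0.06,-0.02,0,0],[0.19,0.06,-0.02,0,0],[0.19,0.06,-0.02,0,0],[0.19,0.06,-0.02,0,0]]]' >/dev/null
python3 d.py -1.4 -0.8 .7; python3 -c "
from h import *
t=tcp()[:3,2];print(t)"
```

```text
joints [-143.    53.5   71.6    6.2 -103.2  125.5] pos [-0.8735 -0.3938  0.5219] rpy [ 172.3397   -0.5993 -109.0993] clk 21.35
lean 7.683594561088107 az 165.34708618721734 x az -109.09933381285535 grasp [-0.8941 -0.3884  0.3644]
shift total [ 2.7897  1.9216 -0.6105]
[-0.12935389  0.03382176 -0.99102152]
```

```bash
python3 -m creep '[[[0.19,0.03,-0.06,0,0],[0.19,0.03,-0.06,0,0],[0.19,0.03,-0.06,0,0],[0.19,0.03,-0.06,0,0],[0.19,0.03,-0.06,0,0],[0.19,0.03,-0.06,0,0]]]' >/dev/null
python3 d.py -1.4 -1 .7; python3 -c "
from h import *
t=tcp()[:3,2];print(t)"
```

```text
joints [-134.6   53.8   71.6   10.   -95.9  117.9] pos [-0.8309 -0.5248  0.5347] rpy [ 165.8352   -6.0859 -108.038 ] clk 21.85
lean 15.392295386454048 az -175.25213605760524 x az -108.03800565749886 grasp [-0.873  -0.5283  0.3814]
shift total [3.2102 2.0295 0.0079]
[-0.26451569 -0.02196963 -0.96413111]
```

```bash
python3 -m creep '[[[0.19,0.03,-0.03,0,0],[0.19,0.03,-0.03,0,0],[0.19,0.03,-0.03,0,0],[0.19,0.03,-0.03,0,0],[0.19,0.03,-0.03,0,0]]]' >/dev/null
python3 d.py -0.1 -.55 .6; python3 -c "
from h import *
t=tcp()[:3,2];print(t)"
```

```text
joints [-129.    55.2   71.6   13.6  -88.8  112.4] pos [-0.8014 -0.6184  0.5311] rpy [ 160.7265  -11.1195 -106.5004] clk 22.2667
lean 22.144965959910998 az -167.62241117716542 x az -106.50037610340375 grasp [-0.8599 -0.6313  0.3838]
shift total [-1.2328 -2.8864 -1.6381]
[-0.36818951 -0.08080075 -0.92623308]
```

```bash
python3 -m creep '[[[0.19,0.03,-0.03,0,0],[0,0,0,0,0]]]' >/dev/null; python3 d.py -0.1 -.55 .62
```

```text
joints [-127.8   55.5   71.6   14.4  -87.4  111.4] pos [-0.7926 -0.6385  0.5315] rpy [ 159.7012  -12.2023 -105.8879] clk 22.4333
lean 23.550734025615935 az -166.1431748058776 x az -105.88792957441271 grasp [-0.8543 -0.6537  0.3857]
shift total [-1.2489 -2.7595 -1.7916]
```

```bash
python3 -m creep '[[[-0.069,-0.153,-0.1,0,0],[-0.069,-0.153,-0.1,0,0],[-0.069,-0.153,-0.1,0,0],[-0.069,-0.153,-0.1,0,0],[-0.069,-0.153,-0.1,0,0],[-0.069,-0.153,-0.1,0,0],[-0.069,-0.153,-0.1,0,0],[-0.069,-0.153,-0.1,0,0]]]' >/dev/null
python3 -m creep '[[[-0.069,-0.153,-0.1,0,0],[-0.069,-0.153,-0.1,0,0],[-0.069,-0.153,-0.1,0,0],[-0.069,-0.153,-0.1,0,0],[-0.069,-0.153,-0.1,0,0],[-0.069,-0.153,-0.1,0,0],[-0.069,-0.153,-0.1,0,0],[-0.069,-0.153,-0.1,0,0]]]' >/dev/null;
python3 -m creep '[[[-0.069,-0.153,-0.1,0,0],[-0.069,-0.153,-0.1,0,0]]]' >/dev/null; python3 d.py .45 -.3 .5
```

```text
joints [-75.8   3.5  -4.9  23.7 -82.4  54.1] pos [-0.1233 -0.5531  0.6243] rpy [ 159.8217  -12.2756 -106.1903] clk 23.9333
lean 23.485155128201413 az -166.1391008391953 x az -106.1903381281321 grasp [-0.1848 -0.5683  0.4785]
shift total [-2.1008 -2.3144 -0.6597]
```

```bash
python3 -m creep '[[[-0.131,-0.145,-0.041,0,0],[-0.131,-0.145,-0.041,0,0],[-0.131,-0.145,-0.041,0,0],[-0.131,-0.145,-0.041,0,0],[-0.131,-0.145,-0.041,0,0],[-0.131,-0.145,-0.041,0,0],[-0.131,-0.145,-0.041,0,0],[-0.131,-0.145,-0.041,0,0]]]' >/dev/null
python3 -m creep '[[[-0.131,-0.145,-0.041,0,0],[-0.131,-0.145,-0.041,0,0],[-0.131,-0.145,-0.041,0,0],[-0.131,-0.145,-0.041,0,0],[-0.131,-0.145,-0.041,0,0],[-0.131,-0.145,-0.041,0,0],[-0.131,-0.145,-0.041,0,0],[-0.131,-0.145,-0.041,0,0]]]' >/dev/null;
python3 -m creep '[[[0,0,0,-0.079,0],[0,0,0,-0.079,0],[0,0,0,-0.079,0],[0,0,0,-0.079,0],[0,0,0,-0.079,0],[0,0,0,-0.079,0],[0,0,0,-0.079,0],[0,0,0,-0.079,0]]]' >/dev/null
python3 -m creep '[[[0,0,0,-0.079,0],[0,0,0,-0.079,0],[0,0,0,-0.079,0],[0,0,0,-0.079,0],[0,0,0,-0.079,0],[0,0,0,-0.079,0],[0,0,0,-0.079,0],[0,0,0,-0.079,0]]]' >/dev/null
python3 -m creep '[[[0,0,0,-0.035,0],[0,0,0,0,0]]]' >/dev/null
python3 d.py .45 -.3 .5; python3 - <<'E'
from h import *
np.set_printoptions(precision=4,suppress=True)
P=[]
for n in ('top','side'):
    p,W=cam(n); save(p,'r_'+n)
    for q in ('panel','rib','scanner','scanner_nose','pad'):
        for k in nets.landmark_of(p,q)[:1]: print(n,q,np.array(k['uv']),round(k['confidence'],2))
E
```

```text
joints [ -9.8  10.9  -6.1   9.1 -94.5 107.5] pos [ 0.4489 -0.302   0.4993] rpy [177.8641  23.2138   8.2497] clk 26.7667
lean 23.306418858648858 az -166.34501674718874 x az 8.24972870495071 grasp [ 0.3878 -0.3168  0.3533]
shift total [ 0.005  -0.0087 -0.0064]
top panel [316.4 266.6] 0.68
top rib [316.1 267.9] 0.77
top scanner [506.9 395.7] 0.79
top scanner_nose [498.1 359.6] 0.85
top pad [204.1 278.2] 0.63
side panel [296.6 231. ] 0.78
side rib [297.  226.8] 0.53
side scanner [233.8 290.7] 0.61
side scanner_nose [275. 285.] 0.94
```

```bash
python3 - <<'E'
from h import *
np.set_printoptions(precision=4,suppress=True)
from scipy.optimize import least_squares
C={}
for n in ('top','side'):
    p,W=cam(n); f=cv2.imread(f'pics/{n}.png').astype(int); mn=f.min(2)
    c=proj(p,W,[.6,.018,.085]); u,v=c.astype(int); s=18
    m=((mn>130)&((f.max(2)-mn)<50))[v-s:v+s,u-s:u+s]
    # keep components near centre
    nl,lab,st,ce=cv2.connectedComponentsWithStats(m.astype(np.uint8)); 
    print(n,c,[ (st[i].tolist(),ce[i].round(1).tolist()) for i in range(1,nl) if st[i][4]>5],'offset',u-s,v-s)
    print('\n'.join(''.join('%4d'%x for x in r) for r in mn[v-14:v+15,u-18:u+19]))
E
```

```text
top [317.0575 267.9002] [([0, 0, 5, 2, 6], [1.7, 0.2]), ([4, 9, 27, 21, 318], [17.1, 19.1])] offset 299 249
  92  94  94  94  94  95  93  96  94  96  94  95  95  97  98  94  96  95  95  96  97  93  96  96  97  98  96  98  97  97  99  95  98  96  97  97  97
  96  93  94  96  93  93  96  97  97  98  95  96  95  96  95  98  95  97  95  98  98  97  98 100 100  98  98  94  98  94  98  97  96  96  93  97  99
  96  97  95  98  97  97  95  95  94  94  96  95  96  97  96  97  97  96 100  98  95  98  98  98  94  96  98  97  95  95  96  97  97  96  96  95  94
  96  98  96  96  94  95  96  97  98  95  97  98  97  98  95  96  96  98  99  96  97  97  95  94  93  95  92  93  95  95  95  97  95  95  95  97  98
  94  96  95  98  97  97  98  98  99  99  97  97  98  99  98  94  96  94  94  96  94  96  90  91  86  89 106  92  92  95 102  95  95  98  96  96  95
  97  97  96  97  98  98  98  98 100  97  98  95  96  93  94  94  94  91  92  90  87  94 125 133 152 177 190  85  96  98  94  97  96  97  96  96  96
  96  97  95 101  98  97  98  96  95  96  93  97  96  93  92  89  88  93 125 129 151 182 221 229 2
[... 7060 characters left out ...]
  88  93 121 170 212 233 237 237 231 213 178 131 103  92  94  92  89  92  92  94  94  90  90  92  93  86
  94  93  89  83  80  77  71  76  77  75  78  82  86  99 124 167 210 230 233 225 193 148 112  94  89  94  92  94  93  90  91  90  92  90  92  87  83
 100  94  93  88  87  80  73  74  75  71  76  76  80  85  97 124 167 205 218 202 162 118  97  91  91  92  91  93  93  92  89  90  90  93  86  81  76
 113  99  98  90  89  86  77  73  73  76  70  78  77  83  89  97 120 157 174 158 130 107  91  88  90  93  94  90  92  94  92  90  91  89  86  76  67
 126 112  97  92  92  84  82  77  73  71  71  69  75  77  82  87  95 110 119 115 105  99  96  88  88  91  91  92  92  91  87  93  91  87  79  69  72
```

```bash
python3 - <<'E'
from h import *
np.set_printoptions(precision=4,suppress=True)
pt,Wt=cam('top'); ps,Ws=cam('side')
t=np.array([[4.3,9.6],[26.8,4.9],[30.2,20.7],[8.3,25.6]])+[299,253]
s=np.array([[18.5,.6],[29.8,11.5],[18,27.4],[6.3,16]])+[279,213]
X=[tri([ray(pt,Wt,a),ray(ps,Ws,b)]) for a,b in zip(t,s)]
X=np.array(X); print(X, X.mean(0)); print('edge',[np.linalg.norm(X[i]-X[(i+1)%4]) for i in range(4)])
d=X[1]-X[0]+X[2]-X[3]; print('yaw',np.degrees(np.arctan2(-d[0],-d[1]))*-1, 'top only',atz(pt,Wt,t.mean(0),.085),'side only',atz(ps,Ws,s.mean(0),.085))
# scanner in tool
from scipy.spatial.transform import Rotation as R
Rt=R.from_euler('xyz',[178.75,-21.0,2.75],degrees=True).as_matrix(); pt_=np.array([.474,-.2787,.178])
Rs=R.from_euler('z',3.4,degrees=True).as_matrix(); O=np.array([.541,-.2793,0])
Rts=Rt.T@Rs; ots=Rt.T@(O-pt_); nts=ots+Rts@[.065,0,.025]
print('O in tool',ots,'nose in tool',nts, 'rel', R.from_matrix(Rts).as_euler('xyz',degrees=True))
np.savez('rel.npz',Rts=Rts,nts=nts,ots=ots)
T=tcp(); Rn=T[:3,:3]@Rts
print('nose now',T[:3,3]+T[:3,:3]@nts,'sx',Rn[:,0],'sz',Rn[:,2])
print('nets nose', tri([ray(pt,Wt,[498.1,359.6]),ray(ps,Ws,[275,285])]))
E
```

```text
[[ 0.6113  0.0477  0.1034]
 [ 0.6219 -0.0019  0.1046]
 [ 0.5875 -0.009   0.0692]
 [ 0.5756  0.0407  0.0689]] [0.5991 0.0194 0.0865]
edge [np.float64(0.05066846787273882), np.float64(0.049911626950107896), np.float64(0.05112268757602202), np.float64(0.050181197404676414)]
yaw 12.794843706142835 top only [0.5993 0.0195 0.085 ] side only [0.5998 0.0207 0.085 ]
O in tool [-0.0013 -0.0003  0.1902] nose in tool [ 0.0683 -0.0011  0.1901] rel [-178.4118  -20.9782   -1.1757]
nose now [ 0.4371 -0.3096  0.2969] sx [ 0.7068  0.1069 -0.6993] sz [0.6902 0.1125 0.7148]
nets nose [ 0.4366 -0.3148  0.3   ]
```

```bash
cat > p.py <<'E'
import sys
from h import *
np.set_printoptions(precision=4,suppress=True)
K=np.load('rel.npz'); P0=np.array([.5993,.0195,.085]); y=13.3
Rp=R.from_euler('z',y,degrees=True).as_matrix()@R.from_euler('y',-45,degrees=True).as_matrix() # x up slope, z out
T=tcp(); o=telemetry.get_obs(); Rs=T[:3,:3]@K['Rts']; n=T[:3,3]+T[:3,:3]@K['nts']
q=Rp.T@(n-P0); a=Rp.T@Rs
print('clk',o['clock'],'nose in panel mm',q*1000,'sx',a[:,0],'sz',a[:,2],'| force panel',Rp.T@o['force'],'grip',o['gripper_force'],o['opening'])
for k in range(1,len(sys.argv),3):
    g=np.array(list(map(float,sys.argv[k:k+3])))/1000; print('to',g,'shift',T[:3,:3].T@Rp@(g-q)/.2)
print('unit mm: up-slope',T[:3,:3].T@Rp[:,0]*.005,'in',-T[:3,:3].T@Rp[:,2]*.005,'y',T[:3,:3].T@Rp[:,1]*.005)
E
python3 -m creep '[[[0,0,0,-0.052,0],[0,0,0,0,0],[0,0,0,0,0]]]'>/dev/null; python3 p.py 20 0 110
```

```text
clk 27.8167 nose in panel mm [ -15.2332 -277.5191  314.902 ] sx [ 0.0099  0.016  -0.9998] sz [ 0.9997 -0.0208  0.0095] | force panel [-1.5502  0.0137 -1.2434] grip 29.999147057533264 0.039903797366965886
to [0.02 0.   0.11] shift [ 1.0133 -1.3909  0.2114]
unit mm: up-slope [ 0.0018 -0.     -0.0047] in [ 0.0047 -0.      0.0018] y [-0.    -0.005 -0.   ]
```

```bash
python3 -m creep '[[[0.101,-0.139,0.021,0,0],[0.101,-0.139,0.021,0,0],[0.101,-0.139,0.021,0,0],[0.101,-0.139,0.021,0,0],[0.101,-0.139,0.021,0,0],[0.101,-0.139,0.021,0,0],[0.101,-0.139,0.021,0,0],[0.101,-0.139,0.021,0,0]]]'>/dev/null; python3 -m creep '[[[0.101,-0.139,0.021,0,0],[0.101,-0.139,0.021,0,0],[0,0,0,0,0],[0,0,0,0,0],[0,0,0,0,0]]]'>/dev/null; python3 p.py 6 0 20; python3 - <<'E'
from h import *
np.set_printoptions(precision=4,suppress=True)
pt,Wt=cam('top'); ps,Ws=cam('side')
K=np.load('rel.npz');T=tcp(); n=T[:3,3]+T[:3,:3]@K['nts']; print('nose pred',n,proj(pt,Wt,n),proj(ps,Ws,n))
a=nets.landmark_of(pt,'scanner_nose');b=nets.landmark_of(ps,'scanner_nose'); print(a[:1],b[:1])
cv2.imwrite('pics/pre.png',np.hstack([cv2.resize(pt['frame'][200:330,250:380],(400,400)),cv2.resize(ps['frame'][140:290,230:380],(400,400))])[:,:,::-1])
E
```

```text
clk 28.9 nose in panel mm [ 19.8096   0.2095 111.1756] sx [ 0.0094  0.0168 -0.9998] sz [ 0.9998 -0.0197  0.009 ] | force panel [-1.4949 -0.6913 -0.6174] grip 29.999393820762634 0.039824706487872834
to [0.006 0.    0.02 ] shift [ 0.3988 -0.0001  0.2315]
unit mm: up-slope [ 0.0018  0.     -0.0047] in [ 0.0047 -0.      0.0018] y [-0.    -0.005 -0.   ]
nose pred [0.5363 0.0042 0.1781] [322.4606 298.4584] [272.8999 208.4282]
[] [{'uv': [272.1, 209.7], 'confidence': 0.75}]
```

View pics/pre.png

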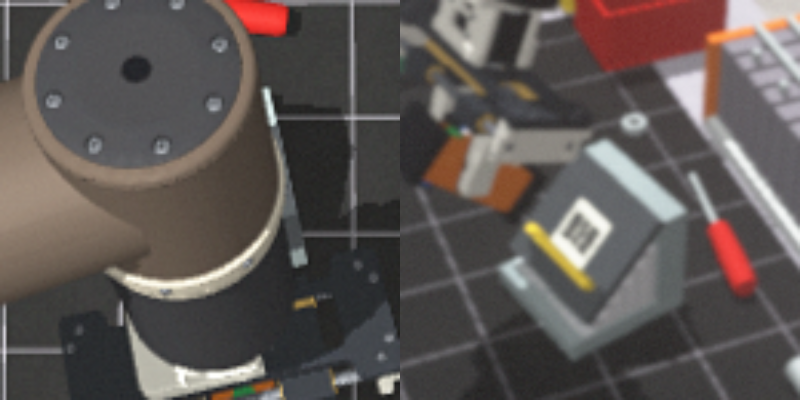

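```bash
python3 -m creep '[[[0.08,0,0.046,0,0],[0.08,0,0.046,0,0],[0.08,0,0.046,0,0],[0.08,0,0.046,0,0],[0.08,0,0.046,0,0],[0,0,0,0,0],[0,0,0,0,0]]]'>/dev/null; python3 p.py 5 0 5;python3 -m creep '[[[0.03,0,0.0128,0,0],[0.03,0,0.0128,0,0],[0,0,0,0,0],[0,0,0,0,0]]]'>/dev/null; python3 p.py 5 0 2;
```

```text
clk 29.6833 nose in panel mm [ 5.5787 -0.5354 19.9966] sx [ 0.008   0.0166 -0.9998] sz [ 0.9998 -0.0207  0.0077] | force panel [-1.8925  0.2026 -1.9671] grip 29.999480545520782 0.04013786511816325
to [0.005 0.    0.005] shift [ 0.0687 -0.0029  0.0301]
unit mm: up-slope [ 0.0018 -0.     -0.0047] in [ 0.0047 -0.      0.0018] y [-0.    -0.005 -0.   ]
clk 30.0167 nose in panel mm [6.2049 0.1271 7.0077] sx [ 0.01    0.0177 -0.9998] sz [ 0.9997 -0.0202  0.0097] | force panel [-1.3569 -0.2905 -2.2209] grip 29.99946355819702 0.039864182415648534
to [0.005 0.    0.002] shift [0.0211 0.0006 0.0148]
unit mm: up-slope [ 0.0018  0.     -0.0047] in [ 0.0047 -0.      0.0018] y [-0.    -0.005 -0.   ]
```

```bash
python3 -m creep '[[[0.0094,0,0.0036,0,0],[0.007,0,0.0027,0,0],[0,0,0,0,0]]]'>/dev/null; python3 p.py|head -1;python3 -m creep '[[[0.0047,0,0.0018,0,0],[0,0,0,0,0]]]'>/dev/null; python3 p.py|head -1; python3 -m creep '[[[0.0047,0,0.0018,0,0],[0,0,0,0,0]]]'>/dev/null; python3 p.py|head -1
```

```text
clk 30.2667 nose in panel mm [6.1651 0.2456 3.289 ] sx [ 0.01    0.0179 -0.9998] sz [ 0.9998 -0.02    0.0097] | force panel [-1.2014  0.253  -1.0344] grip 29.999472498893738 0.039962311132384486
clk 30.4333 nose in panel mm [6.0774 0.2169 2.2898] sx [ 0.0098  0.0178 -0.9998] sz [ 0.9998 -0.0201  0.0095] | force panel [-1.4797  0.1185 -1.8118] grip 29.99948501586914 0.039672974201852576
clk 30.6 nose in panel mm [6.063  0.1946 1.2564] sx [ 0.0098  0.0177 -0.9998] sz [ 0.9998 -0.0201  0.0094] | force panel [-2.4623  0.3116 -2.4241] grip 29.99945193529129 0.039791731580742666
```

```bash
python3 -m creep '[[[-0.0036,0,0.0094,0,0],[-0.0018,0,0.0047,0,0],[0,0,0,0,0],[0,0,0,0,0]]]'>/dev/null; python3 p.py|head -1;python3 -m creep '[[[-0.0018,0,0.0047,0,0],[0,0,0,0,0],[0,0,0,0,0]]]'>/dev/null; python3 p.py|head -1; python3 -m creep '[[[-0.0018,0,0.0047,0,0],[0,0,0,0,0],[0,0,0,0,0]]]'>/dev/null; python3 p.py|head -1
```

```text
clk 30.9333 nose in panel mm [2.9391 0.149  1.3828] sx [ 0.0097  0.0177 -0.9998] sz [ 0.9998 -0.0201  0.0093] | force panel [-2.0199  0.3261 -1.1075] grip 29.999442100524902 0.040399725815398566
clk 31.1833 nose in panel mm [2.2709 0.1819 1.2855] sx [ 0.0102  0.0178 -0.9998] sz [ 0.9998 -0.02    0.0099] | force panel [-0.5987 -0.1794 -1.0339] grip 29.99947339296341 0.04005880902605632
clk 31.4333 nose in panel mm [2.0805 0.1363 1.1708] sx [ 0.0116  0.0179 -0.9998] sz [ 0.9997 -0.0196  0.0112] | force panel [4.2498 0.4886 0.698 ] grip 30.000547170639038 0.039818473334254305
```

```bash
python3 -m creep '[[[0.0047,0,0.0018,0,0],[0,0,0,0,0],[0,0,0,0,0]]]'>/dev/null; python3 p.py|head -1;python3 -m creep '[[[0.0047,0,0.0018,0,0],[0,0,0,0,0],[0,0,0,0,0]]]'>/dev/null; python3 p.py|head -1
```

```text
clk 31.6833 nose in panel mm [2.0472 0.0586 0.3919] sx [ 0.011   0.0179 -0.9998] sz [ 0.9998 -0.0195  0.0106] | force panel [5.1469 0.261  1.8493] grip 30.002328157424927 0.04003538297826754
clk 31.9333 nose in panel mm [2.005  0.0314 0.3107] sx [ 0.0097  0.0181 -0.9998] sz [ 0.9998 -0.0192  0.0094] | force panel [7.1163 0.7098 8.2923] grip 30.006587505340576 0.03983469217109933
```

```bash
python3 -m creep '[[[-0.0003,0,-0.0024,0,0],[0,0,0,0,0],[0,0,0,0,0],[0,0,0,0,0]]]'>/dev/null; python3 p.py|head -1
```

```text
clk 32.2667 nose in panel mm [ 2.0772 -0.006   0.3348] sx [ 0.0096  0.0179 -0.9998] sz [ 0.9998 -0.0195  0.0092] | force panel [5.1731 0.5309 6.2693] grip 30.004915595054626 0.040319705913468604
```

Panel force is about 8 N and rib about 6.5 N. Hold it there for over two seconds, then check the force at the end.

```bash
python3 -m creep '[[[0,0,0,0,0],[0,0,0,0,0],[0,0,0,0,0],[0,0,0,0,0],[0,0,0,0,0],[0,0,0,0,0],[0,0,0,0,0],[0,0,0,0,0]]]'>/dev/null; python3 p.py|head -1; python3 - <<'E'
from h import *
np.set_printoptions(precision=4,suppress=True)
ps,Ws=cam('side')
K=np.load('rel.npz');T=tcp(); n=T[:3,3]+T[:3,:3]@K['nts']; print('nose pred',n,proj(ps,Ws,n),[k['uv'] for k in nets.landmark_of(ps,'scanner_nose')[:1]])
cv2.imwrite('pics/read.png',cv2.resize(ps['frame'][140:290,220:380],(640,600),interpolation=2)[:,:,::-1])
E
python3 -m creep '[[[0,0,0,0,0],[0,0,0,0,0],[0,0,0,0,0],[0,0,0,0,0],[0,0,0,0,0],[0,0,0,0,0],[0,0,0,0,0],[0,0,0,0,0]]]'>/dev/null;python3 -m creep '[[[0,0,0,0,0],[0,0,0,0,0],[0,0,0,0,0],[0,0,0,0,0],[0,0,0,0,0],[0,0,0,0,0],[0,0,0,0,0],[0,0,0,0,0]]]'>/dev/null; python3 p.py|head -1
```

```text
clk 32.9333 nose in panel mm [2.0898 0.0219 0.3086] sx [ 0.0096  0.018  -0.9998] sz [ 0.9998 -0.0195  0.0093] | force panel [ 5.3724 -0.0139  5.7358] grip 30.004919171333313 0.04004089680601502
nose pred [0.6005 0.0198 0.0867] [297.5087 226.545 ] [[297.3, 231.8]]
clk 34.3667 nose in panel mm [2.073  0.0296 0.3311] sx [ 0.0096  0.0179 -0.9998] sz [ 0.9998 -0.0195  0.0092] | force panel [4.2014 0.629  5.5569] grip 30.004877150058746 0.039592856897583
```

View pics/read.png

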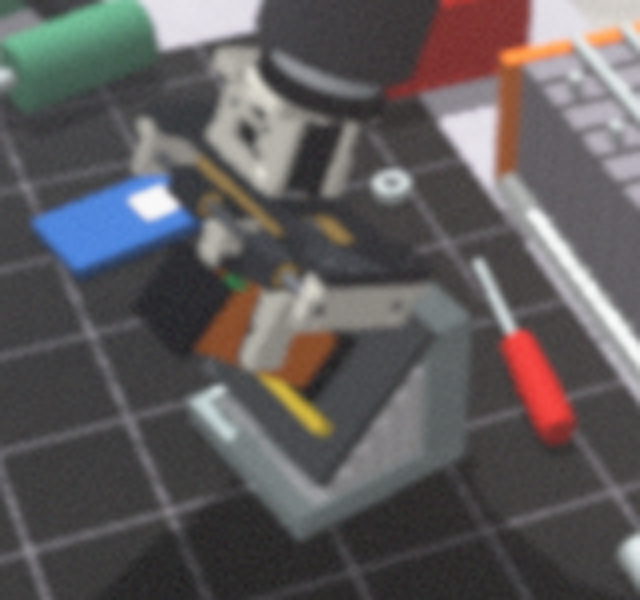

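```bash
cat > l.py <<'E'
import sys
from h import *
np.set_printoptions(precision=4,suppress=True)
K=np.load('rel.npz'); P0=np.array([.574,.287,0]); Rp=R.from_euler('z',13.3,degrees=True).as_matrix()
T=tcp(); o=telemetry.get_obs(); Rs=T[:3,:3]@K['Rts']; n=T[:3,3]+T[:3,:3]@K['ots']
q=Rp.T@(n-P0); a=Rp.T@Rs
print('clk',o['clock'],'scanner in pad mm',q*1000,'sx',a[:,0],'sz',a[:,2],'force',o['force'],'grip',o['gripper_force'],o['opening'],'j',o['joint_pos'].round(0))
for k in range(1,len(sys.argv),3):
    g=np.array(list(map(float,sys.argv[k:k+3])))/1000; print('to',g,'shift',T[:3,:3].T@Rp@(g-q)/.2)
print('down 1mm',T[:3,:3].T@[0,0,-.005],'fwd 1mm',T[:3,:3].T@Rp[:,0]*.005)
E
python3 -m creep '[[[-0.02,0,-0.008,0,0],[-0.07,0,-0.027,0,0],[-0.14,0,-0.054,0,0],[-0.15,0,-0.06,0,0],[0,0,-0.15,0,0],[0,0,-0.15,0,0],[0,0,-0.1,0.079,0],[0,0,-0.1,0.079,0]]]'
python3 -m creep '[[[0,0,0,0.079,0],[0,0,0,0.079,0],[0,0,0,0.079,0],[0,0,0,0.079,0],[0,0,0,0.079,0],[0,0,0,0.079,0],[0,0,0,0.079,0],[0,0,0,0.079,0]]]' >/dev/null
python3 -m creep '[[[0,0,0,0.079,0],[0,0,0,0.079,0],[0,0,0,0.079,0],[0,0,0,0.079,0],[0,0,0,0.079,0],[0,0,0,0.079,0],[0,0,0,0.079,0],[0,0,0,0.079,0]]]' >/dev/null
python3 -m creep '[[[0,0,0,0.079,0],[0,0,0,0.079,0],[0,0,0,0.079,0],[0,0,0,0.079,0],[0,0,0,0.079,0],[0,0,0,0.079,0],[0,0,0,0.079,0],[0,0,0,0,0]]]' >/dev/null
python3 l.py 0 0 100
```

```text
clock: 35.03
tool_pos: [0.5955, 0.0182, 0.4376]
orientation: [173.8, 22.7, -2.5]
force: [1.0, 0.0, -2.8]
opening: 0.0398
gripper_force: 30.0
clk 37.0333 scanner in pad mm [-115.9249 -266.8354  260.8426] sx [-0.9978 -0.0491  0.045 ] sz [0.0446 0.0089 0.999 ] force [ 0.6321 -0.509  -2.3941] grip 30.001130998134613 0.039827437702877846 j [ 20.  20.   3.  -3. -96. -94.]
to [0.  0.  0.1] shift [-0.8953  1.3062  0.5051]
down 1mm [-0.002  -0.0001  0.0046] fwd 1mm [-0.0046 -0.0001 -0.002 ]
```

```bash
python3 -m creep '[[[-0.1,0.145,0.056,0,0],[-0.1,0.145,0.056,0,0],[-0.1,0.145,0.056,0,0],[-0.1,0.145,0.056,0,0],[-0.1,0.145,0.056,0,0],[-0.1,0.145,0.056,0,0],[-0.1,0.145,0.056,0,0],[-0.1,0.145,0.056,0,0]]]' >/dev/null
python3 -m creep '[[[-0.095,0.146,0.057,0,0],[0,0,0,0.031,0],[0,0,0,0,0],[0,0,0,0,0],[0,0,0,0,0]]]' >/dev/null; python3 l.py 0 0 30; python3 - <<'E'
from h import *
np.set_printoptions(precision=4,suppress=True)
K=np.load('rel.npz');T=tcp(); n=T[:3,3]+T[:3,:3]@K['ots']; m=T[:3,3]+T[:3,:3]@K['nts']
ims=[]
for c in ('top','side'):
    p,W=cam(c); print(c,'pred O',proj(p,W,n),[k['uv'] for k in nets.landmark_of(p,'scanner')[:1]],'nose',proj(p,W,m),[k['uv'] for k in nets.landmark_of(p,'scanner_nose')[:1]],'pad',proj(p,W,[.574,.287,.0]),[k['uv'] for k in nets.landmark_of(p,'pad')[:1]])
E
```

```text
clk 38.1167 scanner in pad mm [ -0.4495  -0.0894 101.9589] sx [-0.999  -0.0119  0.0431] sz [0.0428 0.0239 0.9988] force [ 0.6921 -0.0878 -2.7836] grip 29.999118447303772 0.0398788366047553 j [  38.   37.   12.   -9.  -87. -113.]
to [0.   0.   0.03] shift [-0.1452  0.0019  0.3292]
down 1mm [-0.002   0.      0.0046] fwd 1mm [-0.0046  0.     -0.002 ]
top pred O [194.9576 279.8472] [[192.7, 280.0]] nose [198.1495 308.9762] [[197.0, 312.2]] pad [205.7616 279.277 ] [[204.8, 276.3]]
side pred O [255.3389 165.779 ] [] nose [234.168  165.1282] [[233.4, 166.3]] pad [258.2771 193.9842] [[259.2, 190.9]]
```

```bash
python3 -m creep '[[[-0.03,0,0.066,0,0],[-0.03,0,0.066,0,0],[-0.03,0,0.066,0,0],[-0.03,0,0.066,0,0],[-0.025,0,0.065,0,0],[0,0,0,0,0],[0,0,0,0,0]]]' >/dev/null; python3 l.py 0 0 18; python3 -m creep '[[[-0.006,0,0.0138,0,0],[-0.006,0,0.0138,0,0],[-0.006,0,0.0138,0,0],[-0.006,0,0.0138,0,0],[0,0,0,0,0],[0,0,0,0,0]]]' >/dev/null; python3 l.py 0 0 15
```

```text
clk 39.1 scanner in pad mm [-0.7899 -0.1245 27.9706] sx [-0.9989 -0.0095  0.0461] sz [0.0459 0.0262 0.9986] force [ 0.361  -0.4742 -1.7588] grip 29.999164938926697 0.039999227464730586 j [  38.   41.    9.  -10.  -80. -112.]
to [0.    0.    0.018] shift [-0.0236  0.001   0.0441]
down 1mm [-0.002   0.      0.0046] fwd 1mm [-0.0046  0.     -0.002 ]
clk 39.6 scanner in pad mm [ 0.0054  0.1931 17.6174] sx [-0.999  -0.0095  0.0433] sz [0.0431 0.0249 0.9988] force [-0.4475  0.5359 -1.9322] grip 29.99914526939392 0.040143317258719974 j [  38.   41.    9.  -10.  -79. -112.]
to [0.    0.    0.015] shift [-0.0052 -0.0009  0.012 ]
down 1mm [-0.002   0.      0.0046] fwd 1mm [-0.0046  0.     -0.002 ]
```

```bash
for i in 1 ; do python3 -m creep '[[[-0.002,0,0.0046,0,0],[-0.002,0,0.0046,0,0],[0,0,0,0,0],[0,0,0,0,0]]]' >/dev/null; done; python3 l.py|head -1;  python3 -m creep '[[[-0.002,0,0.0046,0,0],[0,0,0,0,0],[0,0,0,0,0]]]' >/dev/null; python3 l.py|head -1;  python3 -m creep '[[[-0.002,0,0.0046,0,0],[0,0,0,0,0],[0,0,0,0,0]]]' >/dev/null; python3 l.py|head -1
```

```text
clk 39.9333 scanner in pad mm [ 0.08    0.2098 15.6333] sx [-0.999  -0.0096  0.0432] sz [0.043  0.0249 0.9988] force [ 0.1635  0.1418 -2.1861] grip 29.99928653240204 0.04020981415831194 j [  38.   41.    9.  -10.  -79. -112.]
clk 40.1833 scanner in pad mm [ 0.234   0.1776 15.1099] sx [-0.999  -0.0097  0.0428] sz [0.0426 0.0248 0.9988] force [-1.4415 -0.3194  2.1165] grip 30.00028967857361 0.039869730882316795 j [  38.   41.    9.  -10.  -79. -111.]
clk 40.4333 scanner in pad mm [-0.0118  0.1426 14.6428] sx [-0.999  -0.01    0.0432] sz [0.0429 0.0249 0.9988] force [-3.0732 -0.4798  6.1788] grip 30.001561045646667 0.040125294102441124 j [  38.   41.    9.  -10.  -79. -111.]
```

```bash
python3 -m creep '[[[-0.002,0,0.0046,0,0],[0,0,0,0,0],[0,0,0,0,0.5],[0,0,0,0,0.55],[0,0,0,0,0.7],[0,0,0,0,1],[0,0,0,0,1],[0,0,0,0,1]]]'; python3 -m creep '[[[0,0,0,0,1],[0,0,0,0,1],[0,0,0,0,1],[0,0,-0.03,0,1],[0,0,-0.06,0,1],[0,0,-0.1,0,1],[0,0,-0.2,0,1],[0,0,-0.2,0,1]]]';python3 -m creep '[[[0,0,-0.2,0,1],[0,0,-0.2,0,1],[0,0,-0.2,0,1],[0,0.2,-0.1,0,1],[0,0.2,-0.1,0,1],[0,0.2,-0.1,0,1],[0,0.2,0,0,1],[0,0,0,0,1]]]'
python3 - <<'E'
from h import *
np.set_printoptions(precision=4,suppress=True)
p,W=cam('top');s,Ws=cam('side')
for c,w,n in ((p,W,'top'),(s,Ws,'side')):
    for q,z in (('scanner',.012),('scanner_nose',.037),('pad',0)): print(n,q,[(np.array(k['uv']),round(k['confidence'],2),atz(c,w,k['uv'],z)) for k in nets.landmark_of(c,q)[:1]])
    for q in ('driver','plug'): print(n,q,[(np.array(k['uv']),round(k['confidence'],2)) for k in nets.landmark_of(c,q)[:1]])
cv2.imwrite('pics/end.png',np.hstack([cv2.resize(p['frame'][200:350,130:280],(400,400)),cv2.resize(s['frame'][130:260,190:320],(400,400))])[:,:,::-1])
E
```

```text
clock: 41.1
tool_pos: [0.6464, 0.3048, 0.1874]
orientation: [-179.7, -23.5, -167.4]
force: [-0.3, -0.5, 0.4]
opening: 0.0697
gripper_force: 0.0
clock: 41.77
tool_pos: [0.6924, 0.3156, 0.2974]
orientation: [-179.6, -23.5, -167.4]
force: [1.7, 0.7, 0.5]
opening: 0.0877
gripper_force: 0.0
clock: 42.43
tool_pos: [0.7237, 0.4874, 0.4565]
orientation: [-179.8, -23.4, -166.9]
force: [0.2, 1.3, -2.6]
opening: 0.0877
gripper_force: 0.0
top scanner [(array([316.4, 267.6]), 0.69, array([0.6016, 0.0217, 0.012 ]))]
top scanner_nose [(array([210., 309.]), 0.81, array([0.5056, 0.2675, 0.037 ]))]
top pad [(array([205., 277.]), 0.76, array([0.5794, 0.2889, 0.    ]))]
top driver [(array([125.9, 273.6]), 0.64)]
top plug [(array([532. , 254.1]), 0.85)]
side scanner [(array([257.9, 188.3]), 0.77, array([0.5774, 0.2986, 0.012 ]))]
side scanner_nose [(array([238.8, 192.4]), 0.67, array([0.5134, 0.2687, 0.037 ]))]
side pad [(array([260.9, 190.9]), 0.87, array([ 0.5857,  0.2983, -0.    ]))]
side driver [(array([245.1, 159.5]), 0.89)]
side plug [(array([407.4, 421.5]), 0.76)]
```

View pics/end.png

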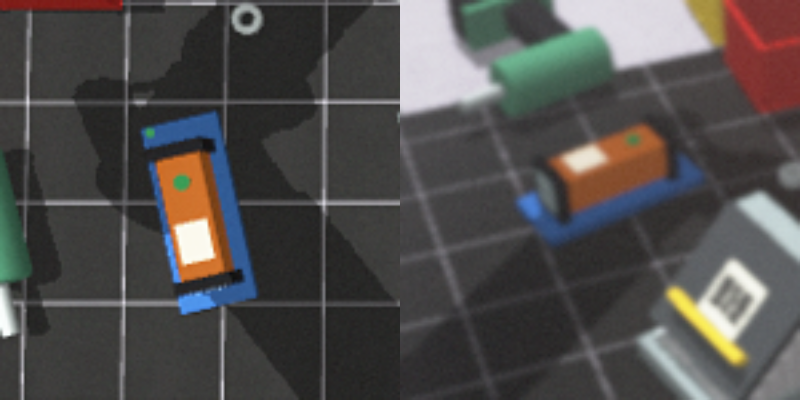

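```bash
python3 -m creep '[[[0,0,0,0,1],[0,0,0,0,1],[0,0,0,0,1],[0,0,0,0,1]]]'; python3 -c "
from plant import workorder
print(workorder.close_job())"
```

```text
clock: 43.37
tool_pos: [0.7267, 0.4801, 0.4564]
orientation: [-179.7, -23.5, -167.4]
force: [0.3, -0.2, 0.5]
opening: 0.0876
gripper_force: 0.0
the job is handed in; nothing more can be done
None
```

The job is handed in at 43.4 s, with no verdict returned: the scanner was held nose-flat on the label against the rib for over 2 s at about 7–8 N on the panel by the wrist sensor (about 6 N on the rib), then laid screen up and centred on the pad and released, with the bystanders untouched.

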